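# Clamp a wax limb: pull the lock peg, ratchet three clicks and hold

## Task

Pull the yellow locking peg up out of the clamp (it is snapped in, so it needs a firm pull) and leave it in the white parts tray. Then swing the clamp's ratchet lever by its red handle exactly three clicks, feeling for them and never going on to a fourth, so that the jaw presses the blue wax limb home; finish while still holding the handle there, because the lever springs back if it is let go. Leave the glass jar, the wax lump and the wooden stick where they are.

Things in the scene. Friction and masses are not known exactly. Their poses are not given: they have to be found in the camera images.
- clamp: Grey clamp base fixed to the table: plate 285 mm long (x from -95 to +190 mm), 150 wide, 10 thick. Origin on the lever's vertical pivot axis at table height, z up. Lever handle and peg are on its -x side, towards the robot; jaw (69 mm high) and wax piece (112 mm high) on its +x side.
- lever (a joint): Lever angle in rad: 0 at its rest stop, growing counter-clockwise from above. Notches every 0.262: three clicks is 0.785, a fourth 1.047, end 1.31. A spring returns it to 0; it does not lock. Leaving a notch takes 5 to 8 N at the handle (more each click), easing by 3 to 5 N as the tooth passes, then jumping up within 2 mm at the next notch: that jump is the click. Lever bar 14 mm wide, top at 46 mm.
- handle: Red upright round handle (turns freely on its own axis) at the lever's end, 18 mm in diameter, from 38 to 100 mm above the table. Origin on its axis at 73 mm, 110 mm from the pivot axis; at lever angle q it lies at 150 degrees + q from the clamp's x axis towards its y. It moves on a level circle about the pivot.
- peg_head (a point): Grip point on the axis of the yellow peg head, 66 mm above the peg's foot. Head 18 mm in diameter, from 40 mm below to 20 mm above this point. In the clamp this point is 76 mm above the table, at x -63.6, y +13.5 mm in the clamp's frame, just ahead of the lever bar, which it blocks; the handle is about 53 mm away.
- peg_center (a point): Centre of the yellow peg, half-way up, 43 mm above its foot. Peg 86 mm long, about 60 g. Its 16 mm steel shank stands 24 mm deep in an aluminium socket block (top 34 mm above the table) with 0.5 mm play, held by spring balls: a straight upward pull of about 8 to 13 N frees it within 5 mm, then it slides out easily.
- peg: The whole peg; origin at the centre of its foot, z towards its head.
- tray_in (a point): Centre of the inner floor of the white open parts tray, 5 mm above the table; x and y along its sides. Tray 170 x 170 mm outside, 30 mm high, walls 4 mm, fixed to the table, left or right of the clamp. On the other side is a square wooden board with a blue wax tentacle (up to 50 mm high).
- jar: Bystander: open glass jar, 68 mm in diameter, 85 mm high; origin at the centre of its underside.
- wax_lump: Bystander: lump of blue wax, 58 mm across, 37 mm high; origin at the centre of its underside.
- stick: Bystander: wooden modelling stick, 180 mm long and 7 mm thick, lying along its x on the table between the robot and the clamp; origin under its middle.
Not all that is in view belongs to the job. Of the things shaped like the peg, the yellow one is meant.

How it is judged (in metres and radians):
On the way, in this order (a step that is already met when the one before it is completed fails the run):
1. the yellow peg is out of the clamp and let go in the tray, the lever not yet advanced (horizontal distance between peg_center and tray_in below 0.085 m and x of peg_center in the frame of tray_in between -0.08 and 0.08 m and y of peg_center in the frame of tray_in between -0.08 and 0.08 m and height (world z) of peg_center below 0.06 m and contact force between the fingers and peg below 0.1 N and value of joint lever below 0.2 rad), for 0.2 s.
2. the lever is advanced one click (value of joint lever between 0.2 and 0.5 rad).
3. the lever stands at three clicks, held by the handle (value of joint lever between 0.7 and 0.9 rad and contact force between the fingers and handle above 2 N), for 0.2 s.
At the end, for the whole second after the job is handed in: The peg is in the tray (centre within 80 mm of the tray's centre along each side, 85 mm in all, below 60 mm), at rest, untouched by the fingers; the lever is still, at the third click (0.70 to 0.90 rad), with the fingers bearing on the red handle with more than 2 N (all of step 3 and horizontal distance between peg_center and tray_in below 0.085 m and x of peg_center in the frame of tray_in between -0.08 and 0.08 m and y of peg_center in the frame of tray_in between -0.08 and 0.08 m and height (world z) of peg_center below 0.06 m and contact force between the fingers and peg below 0.1 N and velocity of joint lever between -0.1 and 0.1 rad/s and linear speed of peg below 0.05 m/s); the arm keeps its last pose, push and grip.
It fails at once if the lever is driven over the fourth click (beyond 0.95 rad) (value of joint lever above 0.95 rad).
It fails at once if the jar is moved by more than 30 mm (distance of jar from where it was at the start of the episode above 0.03 m).
It fails at once if the wax lump is moved by more than 30 mm (distance of wax_lump from where it was at the start of the episode above 0.03 m).
It fails at once if the stick is moved by more than 30 mm (distance of stick from where it was at the start of the episode above 0.03 m).
It also fails if it takes over 54 s, if anything falls off the work surface, if the arm or the gripper's body presses on something with over 40 N, if the wrist force passes 120 N, or if a joint passes its speed limit or range.

## Robot

A 6-joint arm with a two-finger parallel gripper is mounted at the origin on the work surface. World frame = base frame: x ahead of the robot, y to its left, z up, the work surface at z = 0. Lengths are in mm, angles in rad, forces in N, time in s.
With the tool pointing down it reaches from about 400 to 925 mm from the base axis. Payload 12.5 kg.
Tool frame: the origin (TCP) lies midway between the tips of the shut fingers; the grasp point (between the pads) lies 19 mm behind it; x points along the fingers, y is the direction in which the jaws open and shut, and the axes are right-handed (so a half turn about x gives the same grasp; the last joint's range is limited). The gripper opens to 95 mm and grips with 3 to 60 N. Pads are 20 mm wide; open, the fingers measure 119 mm over their backs; the gripper's body (75 mm by 180 mm) begins 59 mm behind the grasp point.
Start: joints at [-1.251, 0.491, 1.559, -0, 1.092, -0.106], TCP at [258.18, -569.201, 214.661] pointing down, gripper open.
Joint ranges: [-3.1, 3.1], [-0.84, 2.19], [0.05, 2.79], [-1.13, 4.28], [0.06, 2.93], [-2.69, 2.69]. Speed limits (rad/s): [2.22, 2.22, 2.79, 3.14, 3.14, 3.14].

## Interface

Orientations are given as [roll, pitch, yaw] about the fixed x, y, z axes, in that order (R = Rz(yaw) Ry(pitch) Rx(roll)).
In Python, from cell import sensors, read_camera, get_calibration, order gives the robot as it stands. The module is installed in compiled form; this text tells all that it offers.
- The arm moves only by the tool servo_tool, never from a script. Its argument "steps" is text: rows parted by semicolons, each of 7 numbers parted by spaces: the shift along the tool's x, y, z in mm, then the turn, a rotation vector about the tool's x, y, z in rad, then the finger opening in mm, from 0 to 95.1. A call has exactly 8 rows; each row shifts and turns the pose as measured when the row begins, along the tool's axes as they then stand; what a row does not reach is not made up. A row lasts 1/10 s, in which the tool goes at most 50 mm and 8.59 degrees, less where a joint would pass 70% of its speed; a pose out of reach is approached as far as the arm can. A call is refused whole if a number of a shift passes 50 or a number of a turn 0.15, either way. A call with a gripper value outside its range is refused whole. The fingers move at their own pace and stop on an object; the grip force is fixed at half the most. Time passes only in rows, so rows that do not move let the fingers close, or fill a call up. It gives the time, the measured TCP pose, the force and the opening at its end, in the units of the state.
- sensors.state(): the state, without advancing time (a new reading comes with each control period).
- read_camera(name): name is "scene" or "side" or "wrist"; returns (picture, depth): 400x640x3 uint8, blue, green, red; 400x640 float32, mm along the optical axis (not along the pixel's ray), 0 where there is no reading.
- get_calibration(name): a dict with "mtx" (3x3 intrinsics, pixels), "R" (3x3) and "t" (3): a world point X has camera coordinates R X + t. Camera axes: x right, y down, z forward; pixel columns grow to the right and rows downward; lengths in mm; the calibration is good to about 2 mm. The wrist camera is an equidistant fisheye: a pixel r from the principal point sees the ray r / f radians off the axis. A picture is of the moment at which its call begins: read the wrist's pose just before it. get_calibration takes no time and is no camera call; for the wrist camera it gives the pose at the moment of the call.
- order.job_done(): hands the job in, once; it reports no verdict.
The state is a dict: "t": time; "joints": joint angles; "qvel": joint speeds; "tau": joint torques, N m; "eef_pos": TCP position; "tcp_rot": TCP orientation; "ft_force": force on the tool from outside, world axes, zero at the start; "moment": the same for the moment, N m; "opening": opening from 0.0 (shut) to 1.0 (fully open).
Only numpy, scipy, OpenCV 4.12 (cv2) and the standard library are available. Lean on these libraries where they do the work, as an engineer would, in place of code of your own. Each camera call takes 0.05 s, during which the arm holds its last target.

## Working session

There is one attempt and no reset: what is moved stays moved. The work goes in short steps, Python scripts to look and compute and a tool call to move; the robot and the scene stay as the last step left them, time stands still between calls to the robot, and variables do not carry over. Pictures are saved under pics/ and viewed, and the job is handed in when it is done.

Besides the shell and the picture viewer there is one more tool, called after "Emit:" in YAML: its name, and indented under it one key for each argument. servo_tool: Moves the arm, as the interface text tells. Its arguments: {"type":"object","properties":{"steps":{"type":"string"}},"required":["steps"]}

```bash
mkdir -p pics
python3 - <<'E'
from cell import sensors, read_camera, get_calibration
import cv2, numpy as np
print(sensors.state())
for n in ["scene","side"]:
    im,d=read_camera(n); c=get_calibration(n)
    cv2.imwrite(f"pics/{n}0.png",im); np.savez(f"{n}0.npz",im=im,d=d,**c)
    print(n,c)
E
```

```text
{'t': 0.0, 'joints': array([-1.25058169e+00,  4.91560618e-01,  1.55946524e+00, -1.51341557e-05,
        1.09171219e+00, -1.05590469e-01]), 'qvel': array([-0.00059712,  0.00231444,  0.0012241 ,  0.00061919,  0.00019493,
        0.00173039]), 'tau': array([-1.87347227e-04, -6.12643862e+01, -2.58184665e+01,  6.91700843e-02,
        4.83199989e-02, -1.05019483e-04]), 'eef_pos': array([ 258.10071318, -568.93729206,  214.05566029]), 'tcp_rot': array([-1.66466881,  1.56965085,  1.90273593]), 'ft_force': array([-0.18206594, -1.00821841, -0.4428791 ]), 'moment': array([-0.03081387,  0.03192425,  0.032063  ]), 'opening': 1.0013365545146777}
scene {'mtx': array([[472.01806298,   0.        , 326.61949436],
       [  0.        , 472.01806298, 193.32819243],
       [  0.        ,   0.        ,   1.        ]]), 'R': array([[ 0.83129281,  0.5558028 ,  0.005959  ],
       [ 0.46776032, -0.69373943, -0.5476549 ],
       [-0.30025413,  0.45804896, -0.8366831 ]]), 't': array([-513.51020137, -228.67265025, 1254.26948935])}
side {'mtx': array([[509.10442959,   0.        , 315.86508076],
       [  0.        , 509.10442959, 191.10197965],
       [  0.        ,   0.        ,   1.        ]]), 'R': array([[-0.96606069, -0.2577623 , -0.01689183],
       [-0.12391392,  0.51980522, -0.84525019],
       [ 0.22665409, -0.81446985, -0.53410373]]), 't': array([564.98103934, 142.35416454, 947.43620117])}
```

View pics/scene0.png

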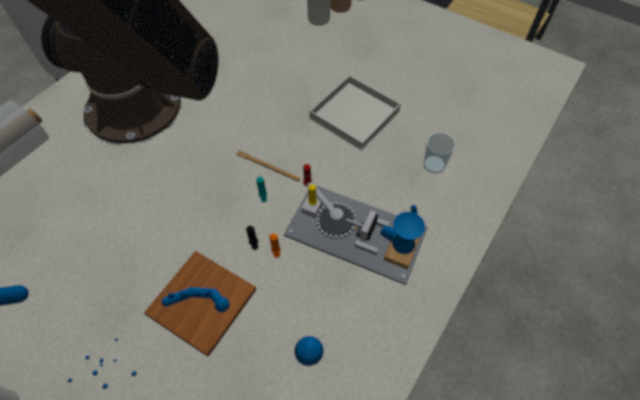

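View pics/side0.png

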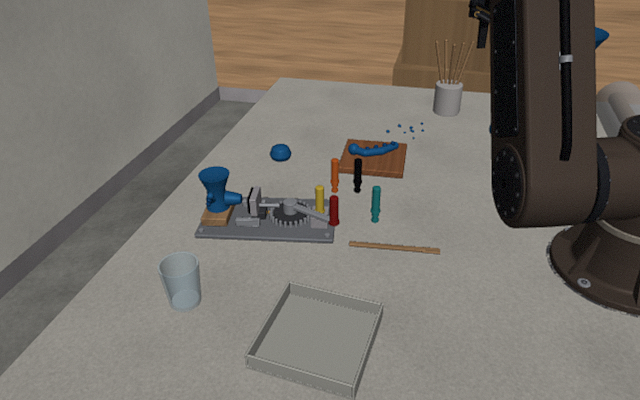

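Scene view: the yellow peg is at (312,193) in the clamp, and the red handle at (307,174). The peg-shaped distractors are teal (262,188), black (252,237) and orange (275,245). The tray is at (355,112), the jar at (438,152), the lump at (308,350) and the stick at (268,165). Next I'll enlarge the clamp to confirm, and measure.

```bash
cat > h.py <<'E'
import numpy as np,cv2
def load(n):
    z=np.load(n+'.npz'); return z['im'],z['d'],z['mtx'],z['R'],z['t']
def cloud(d,K,R,t):
    v,u=np.mgrid[:d.shape[0],:d.shape[1]]
    P=np.stack([(u-K[0,2])/K[0,0]*d,(v-K[1,2])/K[1,1]*d,d],-1)
    return (P-t)@R
def proj(X,K,R,t):
    c=np.atleast_2d(X)@R.T+t; p=c@K.T; return p[:,:2]/p[:,2:]
E
python3 - <<'E'
from h import *
a=load('scene0');b=load('side0')
c1=cv2.resize(a[0][160:300,230:440],None,fx=3,fy=3,interpolation=cv2.INTER_CUBIC)
c2=cv2.resize(b[0][140:260,180:400],None,fx=3,fy=3,interpolation=cv2.INTER_CUBIC)
cv2.imwrite('pics/c1.png',c1);cv2.imwrite('pics/c2.png',c2)
for n,(im,d,K,R,t) in zip(['scene','side'],[a,b]):
    P=cloud(d,K,R,t); hsv=cv2.cvtColor(im,cv2.COLOR_BGR2HSV)
    H,S,V=[hsv[...,i].astype(int) for i in range(3)]
    box=np.zeros(H.shape,bool)
    if n=='scene': box[150:300,230:440]=1
    else: box[140:260,180:400]=1
    for nm,m in [('yellow',(H>20)&(H<35)&(S>140)),('red',((H<5)|(H>174))&(S>150))]:
        m=m&box&(d>0); k,l,s,ce=cv2.connectedComponentsWithStats(m.astype('uint8'))
        i=1+np.argmax(s[1:,4]); q=P[l==i]
        print(n,nm,s[i],ce[i].round(1),'med',np.median(q,0).round(1),'zr',np.percentile(q[:,2],[2,98]).round(1))
E
```

```text
scene yellow [309 185   7  20 126] [311.9 194.5] med [580.5  -2.6  77. ] zr [41.7 98.8]
scene red [304 165   6  19  78] [306.7 173. ] med [542.6  32.9  86.7] zr [ 52.5 102.1]
side yellow [315 186  10  27 209] [319.6 198.8] med [573.1  10.7  72.8] zr [41.5 96.8]
side red [329 196  10  30 239] [333.5 210.7] med [535.8  46.2  72.7] zr [ 42.  101.3]
```

View pics/c1.png

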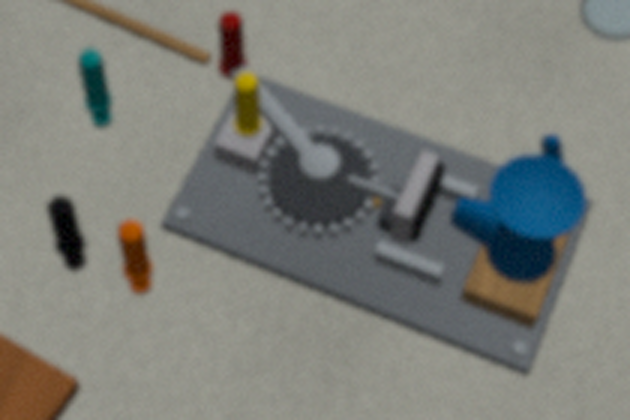

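View pics/c2.png

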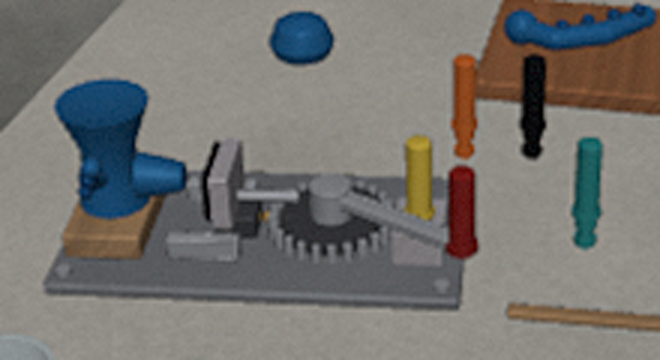

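Run:
```python
from h import *
from scipy.optimize import least_squares
a=load('scene0');b=load('side0')
A=a[2:];B=b[2:]
cor=np.array([[-95,75],[190,75],[190,-75],[-95,-75.]]) 
# scene corner px (order by guess: tray side = +y)
sc=np.array([[316,185],[427.3,227.7],[406,284],[284.3,236]])
obs=[('scene','y',(311.9,194.5)),]
def T(p,q,z): c,s=np.cos(p[2]),np.sin(p[2]); return np.array([p[0]+c*q[0]-s*q[1],p[1]+s*q[0]+c*q[1],z])
peg=(-63.6,13.5); han=(110*np.cos(np.radians(150)),110*np.sin(np.radians(150)))
def res(p):
    r=[]
    for q,o in zip(cor,sc): r+=list((proj(T(p,q,10),*A)[0]-o)*.5)
    for q,os,ob,i in [(peg,(311.9,194.5),(319.6,198.8),3),(han,(306.7,173.),(333.5,210.7),4)]:
        r+=list((proj(T(p,q,p[i]),*A)[0]-os)*2)
        r+=list((proj(T(p,q,p[i+2]),*B)[0]-ob)*2)
    return r
s=least_squares(res,[650,0,-.3,70,75,68,70]); p=s.x
print(p.round(3),np.array(s.fun).round(2))
print('pivot',T(p,(0,0),0),'peg',T(p,peg,76),'han',T(p,han,73))
for n,q in [('peg',peg),('han',han)]:
  pass
# independent triangulation
def tri(os,ob):
    f=lambda x:list(proj([x[0],x[1],x[2]],*A)[0]-os)+list(proj([x[0],x[1],x[3]],*B)[0]-ob)
    return least_squares(f,[560,20,70,70]).x
print(tri((311.9,194.5),(319.6,198.8)),tri((306.7,173.),(333.5,210.7)))
# tray: side & scene clouds
for nm,(im,d,K,R,t),bx in [('scene',a,(70,155,300,410)),('side',b,(275,399,240,395))]:
    P=cloud(d,K,R,t)[bx[0]:bx[1],bx[2]:bx[3]].reshape(-1,3)
    m=(P[:,2]>20)&(P[:,2]<36); Q=P[m][:,:2].astype(np.float32)
    print(nm,len(Q),cv2.minAreaRect(Q), np.percentile(P[m][:,2],[50,95]))
for nm,(im,d,K,R,t),pts in [('scene',a,[(308,350),(438,150),(240,153),(298,179)]),('side',b,[(280,152),(182,270),(350,244),(438,250)])]:
    P=cloud(d,K,R,t)
    for u,v in pts: print(nm,u,v,P[v,u].round(0))
```

```text
[6.40816e+02 7.46000e-01 1.67000e-01 6.52230e+01 7.46180e+01 6.75180e+01
 6.80430e+01] [-2.39 -1.12 -0.04 -0.64 -0.39  0.17 -1.08 -0.99 -0.39  0.01 -0.97  0.02
 -0.08  0.   -0.41 -0.  ]
pivot [640.81628472   0.74581278   0.        ] peg [575.85601861   3.46129203  76.        ] han [537.72177488  39.10623565  73.        ]
[573.94914373   6.74887707  59.42761083  69.91635351] [537.08391723  40.08298817  73.00053056  68.79717408]
scene 765 ((501.865234375, 304.6787109375), (176.80271911621094, 171.72390747070312), 85.02062225341797) [27.79897387 32.52100282]
side 1996 ((500.7681579589844, 306.3882141113281), (174.0811309814453, 170.70533752441406), 84.95997619628906) [28.30390532 31.79906998]
scene 308 350 [ 755. -268.   36.]
scene 438 150 [742. 298.  30.]
scene 240 153 [337.  35.   7.]
scene 298 179 [502.  51.   9.]
side 280 152 [ 744. -242.   29.]
side 182 270 [759. 251.  48.]
side 350 244 [499.  61.   9.]
side 438 250 [329.  37.   7.]
```

```bash
cat > go.py <<'E'
import sys
from h import *
from cell import sensors
from scipy.spatial.transform import Rotation as Ro
def go(target,yawdeg=None):
    s=sensors.state(); R=Ro.from_euler('xyz',s['tcp_rot']); M=R.as_matrix()
    ya=np.degrees(np.arctan2(M[1,1],M[0,1]))
    best=None
    if yawdeg is not None:
        for y in (yawdeg,yawdeg+180):
            x=np.array([0,0,-1.]); yy=np.array([np.cos(np.radians(y)),np.sin(np.radians(y)),0]); G=np.stack([x,yy,np.cross(x,yy)],1)
            rv=(R.inv()*Ro.from_matrix(G)).as_rotvec(); print('rot',rv.round(4))
    d=M.T@(np.array(target)-s['eef_pos'])
    print('t',round(s['t'],2),'pos',s['eef_pos'].round(1),'yAxisYaw',round(ya,2),'F',s['ft_force'].round(1),'op',round(s['opening']*95.1,1),'j6',s['joints'][5].round(2))
    print('tool shift',d.round(1)); print('M',M.round(3).tolist())
if __name__=='__main__':
    a=[float(v) for v in sys.argv[1:]]; go(a[:3],a[3] if len(a)>3 else None)
E
python3 go.py 575 4.5 140 90
```

```text
rot [-2.7158e+00 -1.3000e-03  2.0000e-04]
rot [4.258e-01 1.000e-04 1.000e-03]
t 0.1 pos [ 258.1 -569.   214.1] yAxisYaw -65.6 F [-0.3 -0.9 -0.2] op 95.0 j6 -0.11
tool shift [  74.6 -391.3 -525.5]
M [[-0.0, 0.413, -0.911], [0.001, -0.911, -0.413], [-1.0, -0.001, -0.0]]
```

Emit:
servo_tool:
  steps: "0 -27 -36 0.142 0 0 95; 0 -32 -32 0.142 0 0 95; 0 -36 -27 0.142 0 0 95; 0 -42 -24 0 0 0 95; 0 -42 -24 0 0 0 95; 0 -42 -24 0 0 0 95; 0 -42 -24 0 0 0 95; 0 -42 -24 0 0 0 95"

```text
t: 0.9
eef_pos: [449.2, -235.4, 211.5]
tcp_rot: [-0.931, 1.567, 2.185]
ft_force: [0.6, -0.5, 0.1]
opening: 0.998
```

```bash
python3 go.py 575 4.5 140 90
```

```text
rot [ 3.1154  0.0054 -0.0039]
rot [-0.0262  0.0025  0.0035]
t 0.9 pos [ 449.2 -235.4  211.5] yAxisYaw -91.5 F [ 0.6 -0.5  0.1] op 94.9 j6 0.98
tool shift [  72.1 -242.8 -119.7]
M [[-0.002, -0.026, -1.0], [0.004, -1.0, 0.026], [-1.0, -0.003, 0.003]]
```

Emit:
servo_tool:
  steps: "0 -44 -22 0 0 0 60; 0 -44 -22 -0.025 0 0 60; 0 -44 -22 0 0 0 60; 5 -42 -21 0 0 0 60; 10 -35 -17 0 0 0 60; 10 -25 -12 0 0 0 60; 10 0 0 0 0 0 60; 0 0 0 0 0 0 60"

```text
t: 1.7
eef_pos: [570.3, 10.5, 174.5]
tcp_rot: [-0.804, 1.565, 2.344]
ft_force: [0.2, -0.3, 0.3]
opening: 0.634
```

```bash
python3 go.py 575 4.5 140 90
python3 - <<'E'
from cell import *
import cv2,numpy as np
c=get_calibration('wrist');im,d=read_camera('wrist');cv2.imwrite('pics/w1.png',im);np.savez('w1.npz',im=im,d=d,**c);print(c)
E
```

```text
rot [-3.1348 -0.0062  0.006 ]
rot [0.0068 0.0038 0.0039]
t 1.7 pos [570.3  10.5 174.5] yAxisYaw -89.61 F [ 0.2 -0.3  0.3] op 60.3 j6 1.46
tool shift [34.4  6.2 -4.8]
M [[-0.004, 0.007, -1.0], [0.004, -1.0, -0.007], [-1.0, -0.004, 0.004]]
{'mtx': array([[309.70691629,   0.        , 315.92273024],
       [  0.        , 309.70691629, 200.26972589],
       [  0.        ,   0.        ,   1.        ]]), 'R': array([[ 0.0073383 , -0.99996759, -0.00331153],
       [-0.96428052, -0.00795321,  0.26476371],
       [-0.26478147,  0.00125033, -0.96430763]]), 't': array([  7.23373771, 531.28816322, 501.83690232])}
```

View pics/w1.png

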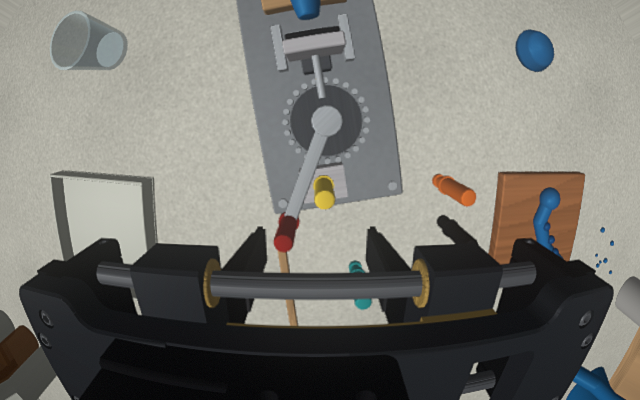

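Wrist view: the yellow peg's head runs from (323,180) to its top at about (325,200). The red handle runs from (289,217) to its top at about (284,243). I'll refine both positions by segmenting the colours.

Run:
```python
from h import *
from scipy.optimize import least_squares
z=np.load('w1.npz');im,d,K,R,t=[z[k] for k in('im','d','mtx','R','t')]
def fproj(X):
    c=R@np.array(X)+t; r=np.hypot(c[0],c[1]); th=np.arctan2(r,c[2]); return K[:2,2]+K[0,0]*th*c[:2]/r
hsv=cv2.cvtColor(im,cv2.COLOR_BGR2HSV);H,S,V=[hsv[...,i].astype(int) for i in range(3)]
for nm,m,zr,x0 in [('yel',(H>20)&(H<35)&(S>120),(40,96),(575,5)),('red',((H<6)|(H>172))&(S>120),(48,100),(537,39))]:
    bx=np.zeros(H.shape,bool); bx[160:260,250:350]=1; m=m&bx
    k,l,s,ce=cv2.connectedComponentsWithStats(m.astype('uint8')); i=1+np.argmax(s[1:,4]); m=(l==i)
    print(nm,s[i],ce[i])
    # silhouette fit: hull of projected cylinder IoU
    from itertools import product
    best=(0,)
    a=np.linspace(0,2*np.pi,24,endpoint=False)
    for dx,dy in product(np.arange(-10,11,1.),repeat=2):
        pts=[fproj([x0[0]+dx+9*np.cos(q),x0[1]+dy+9*np.sin(q),zz]) for q in a for zz in zr]
        hull=cv2.convexHull((np.array(pts)*16).astype(np.int32)); c=np.zeros(H.shape,np.uint8); cv2.fillConvexPoly(c,hull,1,shift=4)
        iou=(c.astype(bool)&m).sum()/(c.astype(bool)|m).sum()
        if iou>best[0]: best=(iou,x0[0]+dx,x0[1]+dy)
    print(best)
```

```text
yel [314 176  21  33 576] [323.68923611 191.98611111]
(np.float64(0.9022082018927445), np.float64(579.0), np.float64(4.0))
red [274 213  25  39 472] [284.19279661 235.20762712]
(np.float64(0.6111111111111112), np.float64(541.0), np.float64(39.0))
```

Emit:
servo_tool:
  steps: "10 5 -5 0 0.004 0.004 60; 25 2 -2 0 0 0 60; 25 0 0 0 0 0 60; 25 0 0 0 0 0 60; 15 0 0 0 0 0 60; 8 0 0 0 0 0 60; 4 0 0 0 0 0 60; 0 0 0 0 0 0 60"

```text
t: 2.55
eef_pos: [579.7, -7.4, 60.4]
tcp_rot: [2.831, 1.562, -0.315]
ft_force: [0.6, 0.1, 1.0]
opening: 0.633
```

```bash
python3 go.py 577 4 57 90
python3 - <<'E'
from cell import *
import cv2,numpy as np
im,d=read_camera('wrist');cv2.imwrite('pics/w2.png',im)
E
```

```text
rot [ 3.137  -0.0042  0.013 ]
rot [-0.0045 -0.0083 -0.0027]
t 2.55 pos [579.7  -7.4  60.4] yAxisYaw -90.26 F [0.6 0.1 1. ] op 60.2 j6 1.45
tool shift [  3.3 -11.4   2.7]
M [[0.008, -0.005, -1.0], [-0.003, -1.0, 0.005], [-1.0, 0.003, -0.008]]
```

View pics/w2.png

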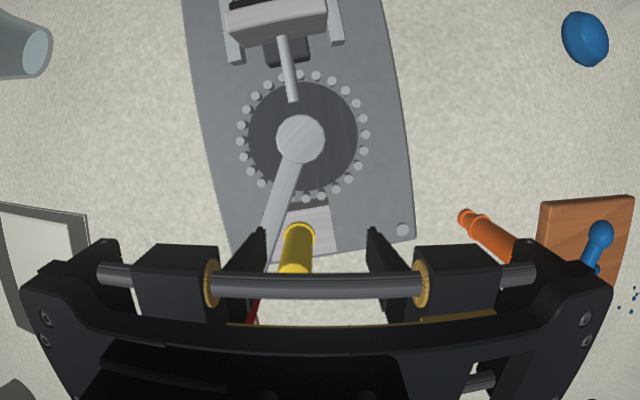

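The peg head at (297,245) is about 11 mm left of the midpoint between the fingers. That agrees with the computed shift, so I'll centre on it and close.

Emit:
servo_tool:
  steps: "1 -7 1 0 -0.008 0 60; 1 -4 1 0 0 0 60; 0 0 0 0 0 0 60; 0 0 0 0 0 0 0; 0 0 0 0 0 0 0; 0 0 0 0 0 0 0; 0 0 0 0 0 0 0; 0 0 0 0 0 0 0"

```text
t: 3.4
eef_pos: [578.9, 4.9, 61.2]
tcp_rot: [2.532, 1.565, -0.613]
ft_force: [0.1, 0.1, -0.6]
opening: 0.266
```

```bash
python3 go.py 577 4 57 90
```

```text
rot [ 3.138  -0.0051  0.0073]
rot [-0.0036 -0.0047 -0.0033]
t 3.4 pos [578.9   4.9  61.2] yAxisYaw -90.21 F [ 0.1  0.1 -0.6] op 25.3 j6 1.47
tool shift [4.2 0.9 1.9]
M [[0.005, -0.004, -1.0], [-0.003, -1.0, 0.004], [-1.0, 0.003, -0.005]]
```

Emit:
servo_tool:
  steps: "0 0 0 0 0 0 0; 0 0 0 0 0 0 0; 0 0 0 0 0 0 0; 0 0 0 0 0 0 0; -2 0 0 0 0 0 0; -3 0 0 0 0 0 0; -4 0 0 0 0 0 0; -4 0 0 0 0 0 0"

```text
t: 4.2
eef_pos: [578.8, 4.5, 74.2]
tcp_rot: [2.406, 1.566, -0.74]
ft_force: [0.5, -0.2, -0.7]
opening: 0.183
```

```bash
python3 go.py 577 4 57 90
```

```text
rot [ 3.1378 -0.0055  0.006 ]
rot [-0.0038 -0.0038 -0.0035]
t 4.2 pos [578.8   4.5  74.2] yAxisYaw -90.22 F [ 0.5 -0.2 -0.7] op 17.4 j6 1.47
tool shift [17.2  0.4  1.9]
M [[0.004, -0.004, -1.0], [-0.003, -1.0, 0.004], [-1.0, 0.003, -0.004]]
```

Emit:
servo_tool:
  steps: "-10 0 0 0 0 0 0; -15 0 0 0 0 0 0; -20 0 0 0 0 0 0; -20 0 0 0 0 0 0; -15 0 0 0 0 0 0; -5 0 0 0 0 0 0; 0 0 0 0 0 0 0; 0 0 0 0 0 0 0"

```text
t: 5.0
eef_pos: [577.8, 5.4, 168.1]
tcp_rot: [2.681, 1.564, -0.465]
ft_force: [-0.5, 0.1, 0.1]
opening: 0.184
```

```bash
python3 go.py 501 305 150 90
python3 - <<'E'
from cell import *
import cv2,numpy as np
im,d=read_camera('side');cv2.imwrite('pics/s3.png',cv2.resize(im[100:300,180:420],None,fx=3,fy=3))
E
```

```text
rot [ 3.1378 -0.0047  0.0095]
rot [-0.0038 -0.006  -0.003 ]
t 5.0 pos [577.8   5.4 168.1] yAxisYaw -90.22 F [-0.5  0.1  0.1] op 17.5 j6 1.47
tool shift [  16.7 -299.3   78. ]
M [[0.006, -0.004, -1.0], [-0.003, -1.0, 0.004], [-1.0, 0.003, -0.006]]
```

View pics/s3.png

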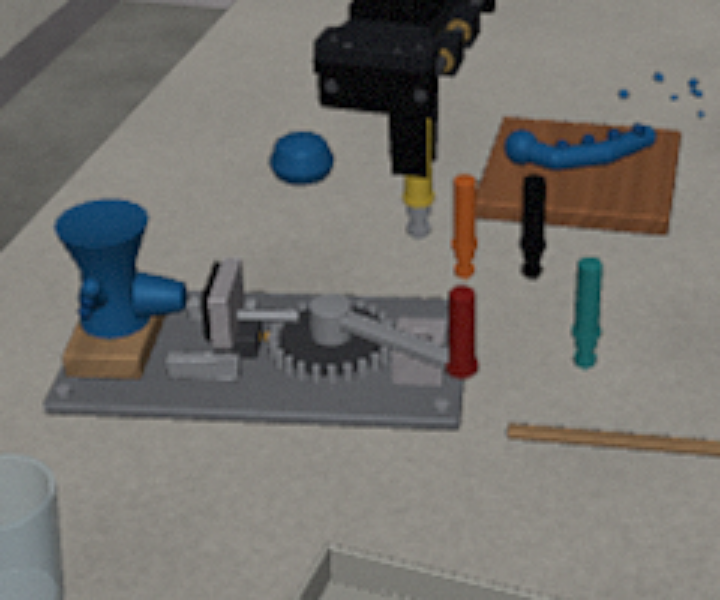

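The peg is out and held; its foot is at about (418,235) in the crop, clear of the clamp. I'll carry it to the tray.

Emit:
servo_tool:
  steps: "0 -20 5 0 0 0 0; 0 -40 10 0 0 0 0; 0 -45 12 0 0 0 0; 0 -45 12 0 0 0 0; 0 -45 12 0 0 0 0; 0 -40 11 0 0 0 0; 0 -25 6 0 0 0 0; 0 -10 2 0 0 0 0"

```text
t: 5.85
eef_pos: [505.0, 283.1, 159.8]
tcp_rot: [0.908, 1.564, -2.243]
ft_force: [0.5, 0.2, 0.7]
opening: 0.18
```

```bash
python3 go.py 501 305 58 90
```

```text
rot [ 3.1327 -0.0083 -0.0066]
rot [-0.0089  0.0042 -0.0053]
t 5.85 pos [505.  283.1 159.8] yAxisYaw -90.51 F [0.5 0.2 0.7] op 17.1 j6 1.98
tool shift [101.7 -22.4   3.7]
M [[-0.004, -0.009, -1.0], [-0.005, -1.0, 0.009], [-1.0, 0.005, 0.004]]
```

Emit:
servo_tool:
  steps: "10 -12 2 0.008 0 0.004 0; 20 -4 1 0 0 0 0; 25 0 0 0 0 0 0; 20 0 0 0 0 0 0; 10 0 0 0 0 0 0; 5 0 0 0 0 0 0; 0 0 0 0 0 0 0; 0 0 0 0 0 0 0"

```text
t: 6.65
eef_pos: [502.2, 297.0, 64.4]
tcp_rot: [1.025, 1.557, -2.134]
ft_force: [-0.2, 0.0, -0.2]
opening: 0.184
```

```bash
python3 go.py 501 305 58 90
```

```text
rot [ 3.1245 -0.0178 -0.011 ]
rot [-0.017   0.007  -0.0114]
t 6.65 pos [502.2 297.   64.4] yAxisYaw -90.97 F [-0.2  0.  -0.2] op 17.5 j6 2.02
tool shift [ 6.3 -8.1  1.3]
M [[-0.007, -0.017, -1.0], [-0.011, -1.0, 0.017], [-1.0, 0.011, 0.007]]
```

Emit:
servo_tool:
  steps: "2 -3 0 0.01 0 0 0; 3 0 0 0 0 0 0; 1 0 0 0 0 0 0; 0 0 0 0 0 0 0; 0 0 0 0 0 0 50; 0 0 0 0 0 0 50; 0 0 0 0 0 0 50; 0 0 0 0 0 0 50"

```text
t: 7.45
eef_pos: [503.4, 300.6, 60.5]
tcp_rot: [1.273, 1.561, -1.896]
ft_force: [-0.2, 0.8, -0.2]
opening: 0.461
```

Emit:
servo_tool:
  steps: "0 0 0 0 0 0 60; 0 0 0 0 0 0 60; -10 0 0 0 0 0 60; -20 0 0 0 0 0 60; -25 0 0 0 0 0 60; -25 0 0 0 0 0 60; -10 0 0 0 0 0 60; 0 0 0 0 0 0 60"

```text
t: 8.25
eef_pos: [503.5, 301.4, 156.0]
tcp_rot: [1.266, 1.561, -1.904]
ft_force: [-0.3, -0.2, -0.0]
opening: 0.631
```

```bash
python3 go.py 537.5 39.5 150 90
python3 - <<'E'
from cell import *
import cv2,numpy as np
im,d=read_camera('side');c=get_calibration('side');np.savez('side4.npz',im=im,d=d,**c)
cv2.imwrite('pics/s4.png',im)
E
```

```text
rot [ 3.1137 -0.0149 -0.0049]
rot [-0.0278  0.0032 -0.0096]
t 8.25 pos [503.5 301.4 156. ] yAxisYaw -91.59 F [-0.3 -0.2 -0. ] op 60.0 j6 2.03
tool shift [  8.4 260.8 -41.3]
M [[-0.003, -0.028, -1.0], [-0.01, -1.0, 0.028], [-1.0, 0.01, 0.003]]
```

View pics/s4.png

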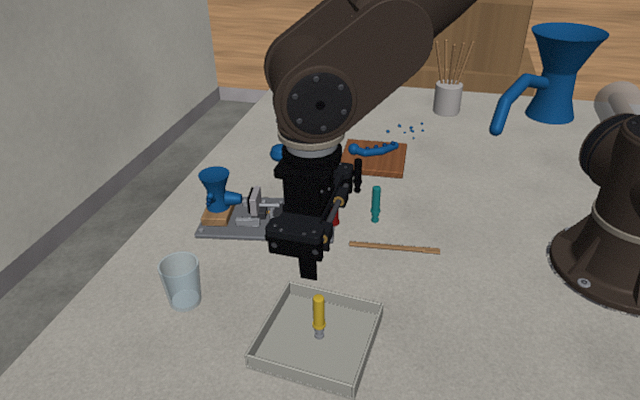

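The peg stands in the tray at (319,315), released and well inside the walls. Now I'll move over the red handle.

Emit:
servo_tool:
  steps: "0 20 -3 -0.02 0 -0.01 60; 0 40 -7 0 0 0 60; 0 45 -7 0 0 0 60; 0 45 -7 0 0 0 60; 0 45 -7 0 0 0 60; 0 33 -5 0 0 0 60; 0 12 -2 0 0 0 60; 0 0 0 0 0 0 60"

```text
t: 9.1
eef_pos: [536.9, 53.1, 146.1]
tcp_rot: [0.042, 1.555, -3.104]
ft_force: [-0.7, -0.1, -0.7]
opening: 0.632
```

```bash
python3 go.py 537.5 39.5 54 90
python3 - <<'E'
from cell import *
import cv2,numpy as np
c=get_calibration('wrist');im,d=read_camera('wrist');cv2.imwrite('pics/w5.png',im);np.savez('w5.npz',im=im,d=d,**c)
E
```

```text
rot [ 3.1371e+00 -1.0000e-03 -2.4900e-02]
rot [-0.0044  0.0159 -0.0006]
t 9.1 pos [536.9  53.1 146.1] yAxisYaw -90.25 F [-0.7 -0.1 -0.7] op 60.1 j6 1.55
tool shift [92.1 13.6 -2.1]
M [[-0.016, -0.004, -1.0], [-0.001, -1.0, 0.004], [-1.0, 0.001, 0.016]]
```

View pics/w5.png

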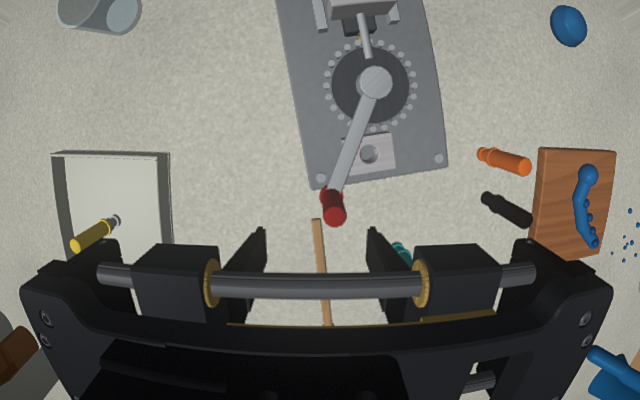

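Wrist view: the handle is at (334,206), fully visible between the fingers, and the yellow peg is in the tray at (95,232). I'll fit the handle silhouette here.

```bash
python3 - <<'E'
from h import *
from itertools import product
z=np.load('w5.npz');im,d,K,R,t=[z[k] for k in('im','d','mtx','R','t')]
def fproj(X):
    c=R@np.array(X)+t; r=np.hypot(c[0],c[1]); th=np.arctan2(r,c[2]); return K[:2,2]+K[0,0]*th*c[:2]/r
hsv=cv2.cvtColor(im,cv2.COLOR_BGR2HSV);H,S,V=[hsv[...,i].astype(int) for i in range(3)]
m=((H<6)|(H>172))&(S>120); m[:170]=0;m[240:]=0;m[:,:300]=0;m[:,370:]=0
k,l,s,ce=cv2.connectedComponentsWithStats(m.astype('uint8')); i=1+np.argmax(s[1:,4]); m=(l==i);print(s[i])
a=np.linspace(0,2*np.pi,24,endpoint=False);best=(0,)
for dx,dy in product(np.arange(-12,13,1.),repeat=2):
    pts=[fproj([540+dx+9*np.cos(q),39+dy+9*np.sin(q),zz]) for q in a for zz in (42,100)]
    hull=cv2.convexHull((np.array(pts)*16).astype(np.int32)); c=np.zeros(H.shape,np.uint8); cv2.fillConvexPoly(c,hull,1,shift=4)
    iou=(c.astype(bool)&m).sum()/(c.astype(bool)|m).sum()
    if iou>best[0]: best=(iou,540+dx,39+dy)
print(best)
E
python3 go.py 539 39.5 54 90
```

```text
[320 187  26  40 554]
(np.float64(0.6262740656851642), np.float64(541.0), np.float64(41.0))
rot [ 3.1378e+00 -9.0000e-04 -2.5200e-02]
rot [-0.0037  0.0161 -0.0006]
t 9.15 pos [536.7  54.  146.1] yAxisYaw -90.21 F [0.2 0.6 0. ] op 60.2 j6 1.55
tool shift [92.1 14.4 -3.8]
M [[-0.016, -0.004, -1.0], [-0.001, -1.0, 0.004], [-1.0, 0.001, 0.016]]
```

Emit:
servo_tool:
  steps: "5 8 -2 0 0.015 0 60; 15 4 -1 0 0 0 60; 20 2 0 0 0 0 60; 20 0 0 0 0 0 60; 15 0 0 0 0 0 60; 8 0 0 0 0 0 60; 3 0 0 0 0 0 60; 0 0 0 0 0 0 60"

```text
t: 9.95
eef_pos: [538.0, 51.6, 55.7]
tcp_rot: [-0.354, 1.569, 2.795]
ft_force: [-1.0, 0.3, 0.3]
opening: 0.63
```

```bash
python3 go.py 539 40 55 90
python3 - <<'E'
from cell import *
import cv2,numpy as np
im,d=read_camera('wrist');cv2.imwrite('pics/w6.png',im[150:350,150:500])
im,d=read_camera('scene');cv2.imwrite('pics/sc6.png',cv2.resize(im[120:280,220:440],None,fx=3,fy=3))
E
```

```text
rot [-3.134e+00 -1.100e-03  3.100e-03]
rot [0.0076 0.002  0.0007]
t 9.95 pos [538.   51.6  55.7] yAxisYaw -89.57 F [-1.   0.3  0.3] op 60.0 j6 1.54
tool shift [ 0.7 11.6 -0.9]
M [[-0.002, 0.008, -1.0], [0.001, -1.0, -0.008], [-1.0, -0.001, 0.002]]
```

View pics/w6.png

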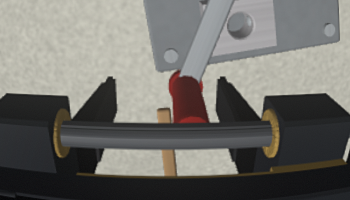

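View pics/sc6.png

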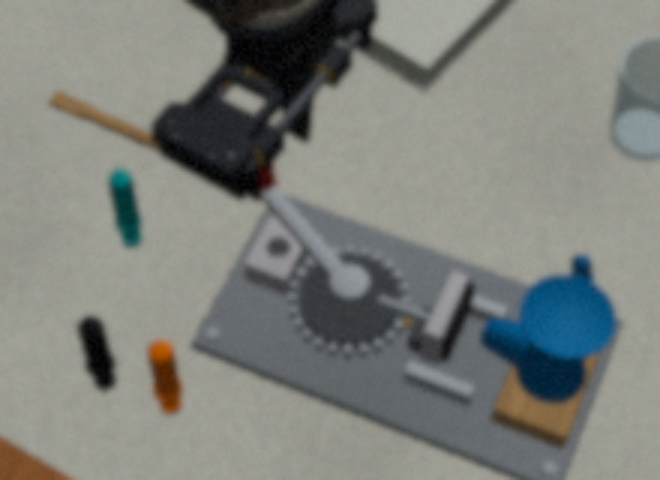

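The handle at crop (188,95) is about 11 mm to the -y side of the gap centre at (166). That again agrees with the estimate, so I'll centre and close.

Emit:
servo_tool:
  steps: "1 7 -1 0 0 0 60; 0 4 0 0 0 0 60; 0 0 0 0 0 0 10; 0 0 0 0 0 0 10; 0 0 0 0 0 0 10; 0 0 0 0 0 0 10; 0 0 0 0 0 0 10; 0 0 0 0 0 0 10"

```text
t: 10.85
eef_pos: [540.4, 38.8, 57.3]
tcp_rot: [-2.918, 1.568, 0.23]
ft_force: [-0.5, 4.0, 0.5]
opening: 0.184
```

Emit:
servo_tool:
  steps: "0 0 0 0 0 0 10; 0 0 0 0 0 0 10; 0 0 0 0 0 0 10; 0 0 0 0 0 0 10; 0 0 0 0 0 0 10; 0 0 0 0 0 0 10; 0 0 0 0 0 0 10; 0 0 0 0 0 0 10"

```text
t: 11.65
eef_pos: [540.6, 39.2, 57.3]
tcp_rot: [-2.885, 1.568, 0.263]
ft_force: [0.9, 1.3, 0.3]
opening: 0.181
```

```bash
python3 go.py 539 40 55 90
python3 - <<'E'
from cell import *
import cv2,numpy as np
im,d=read_camera('wrist');cv2.imwrite('pics/w7.png',im)
E
```

```text
rot [-3.1352e+00 -1.2000e-03 -4.5000e-03]
rot [ 0.0064 -0.0029  0.0008]
t 11.65 pos [540.6  39.2  57.3] yAxisYaw -89.63 F [0.9 1.3 0.3] op 17.2 j6 1.51
tool shift [ 2.3 -0.8  1.6]
M [[0.003, 0.006, -1.0], [0.001, -1.0, -0.006], [-1.0, -0.001, -0.003]]
```

View pics/w7.png

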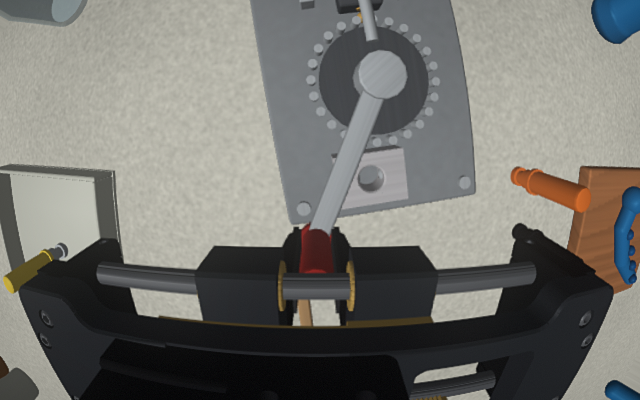

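Gripped: opening is 17.2 mm and the lever is at rest (handle at about 540.6, 39.2). I'll advance in small arcs, reading the force as I go.

Emit:
servo_tool:
  steps: "0 3 1 0 0 0 0; 0 3 1 0 0 0 0; 0 3 1 0 0 0 0; 0 3 1 0 0 0 0; 0 0 0 0 0 0 0; 0 0 0 0 0 0 0; 0 0 0 0 0 0 0; 0 0 0 0 0 0 0"

```text
t: 12.5
eef_pos: [537.1, 28.0, 57.3]
tcp_rot: [-2.631, 1.566, 0.516]
ft_force: [1.0, 3.3, 0.1]
opening: 0.187
```

```bash
cat > q.py <<'E'
from go import *
s=sensors.state();p=s['eef_pos'];v=p[:2]-np.array([643.7,0.9]);f=np.degrees(np.arctan2(v[1],v[0]))%360
tx=np.array([-np.sin(np.radians(f)),np.cos(np.radians(f))])
print('r',np.hypot(*v).round(1),'q',np.radians(f-159.6).round(3),'Ftan',(s['ft_force'][:2]@tx).round(1),'Frad',(s['ft_force'][:2]@v/np.hypot(*v)).round(1))
go([p[0],p[1],57],90)
E
python3 q.py
```

```text
r 110.0 q 0.107 Ftan -3.4 Frad -0.1
rot [-3.1356 -0.004  -0.0072]
rot [ 0.006  -0.0046  0.0026]
t 12.5 pos [537.1  28.   57.3] yAxisYaw -89.66 F [1.  3.3 0.1] op 17.7 j6 1.49
tool shift [0.3 0.  0. ]
M [[0.005, 0.006, -1.0], [0.003, -1.0, -0.006], [-1.0, -0.003, -0.005]]
```

Emit:
servo_tool:
  steps: "0 3 0.5 0 0 0 0; 0 3 0.5 0 0 0 0; 0 3 0.5 0 0 0 0; 0 3 0.5 0 0 0 0; 0 0 0 0 0 0 0; 0 0 0 0 0 0 0; 0 0 0 0 0 0 0; 0 0 0 0 0 0 0"

```text
t: 13.3
eef_pos: [534.6, 14.4, 57.3]
tcp_rot: [-2.617, 1.566, 0.531]
ft_force: [0.8, 1.6, 0.7]
opening: 0.182
```

```bash
python3 q.py
```

```text
r 110.0 q 0.233 Ftan -1.7 Frad -0.5
rot [-3.1356 -0.0035 -0.0059]
rot [ 0.006  -0.0038  0.0022]
t 13.3 pos [534.6  14.4  57.3] yAxisYaw -89.66 F [0.8 1.6 0.7] op 17.3 j6 1.46
tool shift [0.3 0.  0. ]
M [[0.004, 0.006, -1.0], [0.002, -1.0, -0.006], [-1.0, -0.002, -0.004]]
```

Emit:
servo_tool:
  steps: "0 2 0.3 0 0 0 0; 0 2 0.3 0 0 0 0; 0 2 0.3 0 0 0 0; 0 0 0 0 0 0 0; 0 0 0 0 0 0 0; 0 0 0 0 0 0 0; 0 0 0 0 0 0 0; 0 0 0 0 0 0 0"

```text
t: 14.1
eef_pos: [534.2, 9.8, 57.3]
tcp_rot: [-2.397, 1.564, 0.75]
ft_force: [1.1, 6.1, -0.3]
opening: 0.185
```

```bash
python3 q.py
```

```text
r 109.9 q 0.275 Ftan -6.2 Frad -0.6
rot [-3.1363 -0.0076 -0.0082]
rot [ 0.0052 -0.0052  0.0048]
t 14.1 pos [534.2   9.8  57.3] yAxisYaw -89.7 F [ 1.1  6.1 -0.3] op 17.6 j6 1.45
tool shift [0.3 0.  0. ]
M [[0.005, 0.005, -1.0], [0.005, -1.0, -0.005], [-1.0, -0.005, -0.005]]
```

The first click is felt: the force rose from 1.7 to 6.2 N near q≈0.26, so the angle estimate is right. On to the second.

Emit:
servo_tool:
  steps: "0 3.5 0.2 0 -0.004 0.004 0; 0 3.5 0 0 0 0 0; 0 3.5 0 0 0 0 0; 0 3.5 -0.1 0 0 0 0; 0 3.5 -0.2 0 0 0 0; 0 3 -0.3 0 0 0 0; 0 0 0 0 0 0 0; 0 0 0 0 0 0 0"

```text
t: 14.9
eef_pos: [534.4, -10.3, 57.3]
tcp_rot: [-1.857, 1.568, 1.29]
ft_force: [1.2, 3.8, 0.2]
opening: 0.184
```

```bash
python3 q.py
```

```text
r 109.9 q 0.458 Ftan -3.6 Frad -1.6
rot [-3.1365e+00 -4.3000e-03 -1.2000e-03]
rot [ 0.005  -0.0008  0.0027]
t 14.9 pos [534.4 -10.3  57.3] yAxisYaw -89.71 F [1.2 3.8 0.2] op 17.5 j6 1.42
tool shift [0.3 0.  0. ]
M [[0.001, 0.005, -1.0], [0.003, -1.0, -0.005], [-1.0, -0.003, -0.001]]
```

Emit:
servo_tool:
  steps: "0 2 -0.2 0 0 0 0; 0 2 -0.3 0 0 0 0; 0 2 -0.4 0 0 0 0; 0 2 -0.4 0 0 0 0; 0 0 0 0 0 0 0; 0 0 0 0 0 0 0; 0 0 0 0 0 0 0; 0 0 0 0 0 0 0"

```text
t: 15.7
eef_pos: [535.5, -18.1, 57.2]
tcp_rot: [-1.544, 1.566, 1.602]
ft_force: [-0.3, 4.9, 1.5]
opening: 0.183
```

```bash
python3 q.py
```

```text
r 109.9 q 0.53 Ftan -4.9 Frad -0.5
rot [-3.1372e+00 -6.8000e-03  2.0000e-04]
rot [0.0044 0.0001 0.0043]
t 15.7 pos [535.5 -18.1  57.2] yAxisYaw -89.75 F [-0.3  4.9  1.5] op 17.4 j6 1.4
tool shift [ 0.2  0.  -0. ]
M [[-0.0, 0.004, -1.0], [0.004, -1.0, -0.004], [-1.0, -0.004, 0.0]]
```

Emit:
servo_tool:
  steps: "0 3.5 -0.6 0 0 0 0; 0 3.5 -0.7 0 0 0 0; 0 3.5 -0.9 0 0 0 0; 0 3.5 -1 0 0 0 0; 0 3 -1 0 0 0 0; 0 2 -0.7 0 0 0 0; 0 0 0 0 0 0 0; 0 0 0 0 0 0 0"

```text
t: 16.5
eef_pos: [540.4, -36.2, 57.2]
tcp_rot: [-1.443, 1.564, 1.703]
ft_force: [0.3, 5.0, -0.2]
opening: 0.182
```

```bash
python3 q.py
```

```text
r 109.8 q 0.701 Ftan -4.6 Frad -2.0
rot [-3.1375e+00 -1.0900e-02  1.4000e-03]
rot [0.004  0.0009 0.0069]
t 16.5 pos [540.4 -36.2  57.2] yAxisYaw -89.77 F [ 0.3  5.  -0.2] op 17.3 j6 1.37
tool shift [ 0.2  0.  -0. ]
M [[-0.001, 0.004, -1.0], [0.007, -1.0, -0.004], [-1.0, -0.007, 0.001]]
```

Emit:
servo_tool:
  steps: "0 2 -0.8 0 0 0 0; 0 2 -0.8 0 0 0 0; 0 1.5 -0.6 0 0 0 0; 0 0 0 0 0 0 0; 0 0 0 0 0 0 0; 0 0 0 0 0 0 0; 0 0 0 0 0 0 0; 0 0 0 0 0 0 0"

```text
t: 17.3
eef_pos: [542.6, -41.7, 57.2]
tcp_rot: [-1.437, 1.564, 1.709]
ft_force: [0.8, 4.0, 0.3]
opening: 0.186
```

```bash
python3 q.py
```

```text
r 109.8 q 0.755 Ftan -3.4 Frad -2.2
rot [-3.1372e+00 -1.0900e-02  1.5000e-03]
rot [0.0043 0.0009 0.0069]
t 17.3 pos [542.6 -41.7  57.2] yAxisYaw -89.75 F [0.8 4.  0.3] op 17.6 j6 1.36
tool shift [ 0.2  0.  -0. ]
M [[-0.001, 0.004, -1.0], [0.007, -1.0, -0.004], [-1.0, -0.007, 0.001]]
```

Emit:
servo_tool:
  steps: "0 1.5 -0.7 0 0 0 0; 0 1.5 -0.7 0 0 0 0; 0 0.8 -0.4 0 0 0 0; 0 0 0 0 0 0 0; 0 0 0 0 0 0 0; 0 0 0 0 0 0 0; 0 0 0 0 0 0 0; 0 0 0 0 0 0 0"

```text
t: 18.1
eef_pos: [544.0, -45.0, 57.2]
tcp_rot: [-1.274, 1.562, 1.871]
ft_force: [0.8, 5.1, 1.2]
opening: 0.187
```

```bash
python3 q.py
```

```text
r 109.8 q 0.788 Ftan -4.3 Frad -2.9
rot [-3.1379 -0.0137  0.0042]
rot [0.0037 0.0027 0.0087]
t 18.1 pos [544.  -45.   57.2] yAxisYaw -89.79 F [0.8 5.1 1.2] op 17.8 j6 1.35
tool shift [ 0.2  0.  -0. ]
M [[-0.003, 0.004, -1.0], [0.009, -1.0, -0.004], [-1.0, -0.009, 0.003]]
```

Emit:
servo_tool:
  steps: "0 0.9 -0.4 0 0 0 0; 0 0.9 -0.4 0 0 0 0; 0 0 0 0 0 0 0; 0 0 0 0 0 0 0; 0 0 0 0 0 0 0; 0 0 0 0 0 0 0; 0 0 0 0 0 0 0; 0 0 0 0 0 0 0"

```text
t: 18.9
eef_pos: [544.0, -45.1, 57.2]
tcp_rot: [-1.163, 1.558, 1.981]
ft_force: [-0.4, 5.4, 1.3]
opening: 0.184
```

```bash
python3 q.py
python3 - <<'E'
from cell import *
import cv2
for n in ['scene','side','wrist']:
    im,d=read_camera(n);cv2.imwrite(f'pics/{n}9.png',im)
E
python3 q.py
```

```text
r 109.8 q 0.788 Ftan -5.1 Frad -1.9
rot [-3.1387 -0.0188  0.0081]
rot [0.0029 0.0052 0.0119]
t 18.9 pos [544.  -45.1  57.2] yAxisYaw -89.84 F [-0.4  5.4  1.3] op 17.5 j6 1.35
tool shift [ 0.2  0.  -0. ]
M [[-0.005, 0.003, -1.0], [0.012, -1.0, -0.003], [-1.0, -0.012, 0.005]]
r 109.8 q 0.788 Ftan -4.7 Frad -2.2
rot [-3.1387 -0.0187  0.008 ]
rot [0.0029 0.0051 0.0119]
t 19.05 pos [544.  -45.1  57.2] yAxisYaw -89.84 F [0.1 5.2 1.6] op 17.9 j6 1.35
tool shift [ 0.2  0.  -0. ]
M [[-0.005, 0.003, -1.0], [0.012, -1.0, -0.003], [-1.0, -0.012, 0.005]]
```

View pics/wrist9.png

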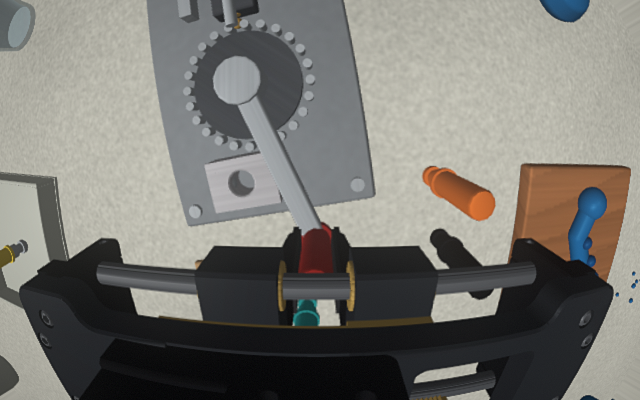

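View pics/side9.png

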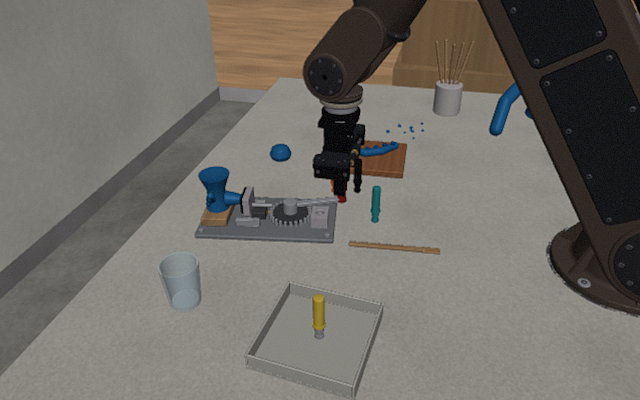

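The tool stalled against the third notch at q≈0.788: 1.8 mm commanded gave no motion. The side view shows the peg upright in the tray at (319,315), and the jar, lump and stick unmoved. One still call to check the hold, then I'll hand in.

Emit:
servo_tool:
  steps: "0 0 0 0 0 0 0; 0 0 0 0 0 0 0; 0 0 0 0 0 0 0; 0 0 0 0 0 0 0; 0 0 0 0 0 0 0; 0 0 0 0 0 0 0; 0 0 0 0 0 0 0; 0 0 0 0 0 0 0"

```text
t: 19.85
eef_pos: [543.9, -44.9, 57.2]
tcp_rot: [-1.15, 1.557, 1.994]
ft_force: [-0.1, 5.0, 0.7]
opening: 0.178
```

```bash
python3 q.py | head -1; python3 -c "
from cell import order
print(order.job_done())"; python3 q.py | head -1
```

```text
r 109.8 q 0.786 Ftan -4.6 Frad -2.0
the job is handed in; nothing more can be done
None
the job is handed in; nothing more can be done
```

I pulled the yellow peg out of the clamp and left it standing upright, released, near the centre of the tray. I then swung the lever three clicks by its red handle and handed the job in at about 19.9 s, still gripping it.

**Lever:** my last check put it at about 0.786 rad, worked out from the tool position rather than read from the joint. It was still, with about 5 N at the handle.

**Clicks:**
- **First:** clearly felt, with the force rising from 1.7 to 6.2 N near 0.26 rad.
- **Second:** less distinct (3.6 to 4.9 N), and it came at the expected angle, near 0.52 rad.
- **Third:** no clear jump (3.4 to 4.3, then 5.1 N). I judged it by the tool stalling at 0.788 rad, where a further 1.8 mm of commanded push did not move it.

**Bystanders:** the jar, wax lump and stick looked unmoved in the last side view. I did not re-measure them.

**Disagreements:**
- The silhouette fits of the handle were poor, with an overlap of about 0.6. I relied on the other estimates, and the grasp and the steady 110 mm radius confirmed those.
- I did not check in the images that the jaw had pressed the wax limb home. It follows only from the lever angle.

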